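Free the jammed levelling feet in the two-lane spring feeder

TASK

Two round levelling feet have jammed side by side at the mouth of the spring feeder, and the long-studded one is due first. Gently nudge the short-studded foot back up its lane and lean it into the rubber buffer (never press or squeeze it with more than about 20 N, keep it upright, and do not push the long one yourself) until the spring carries the long foot into the nest. Then ease the short foot forward slowly, without letting it snap, until it rests against the long one; let go and leave the things lying around the feeder where they are.

Things in the scene. Friction and masses are not known exactly. Their poses are not given: they have to be found in the camera images.
- feeder: Steel plate 245 x 270 x 6 mm with aluminium walls (top at z = 26 mm), fixed to the bench. Origin on the bench, +z up. The feet slide on the plate at z = 6 mm. Two lanes, mirrored about its x axis, come from the +x side and meet at a narrow mouth leading along -x into the nest. The feet stand jammed side by side at the mouth: neither can pass until one is moved back up its lane.
- nest (a point): Centre of the nest on the plate's upper face: feeder x = 7 mm, y = 0, z = 6 mm. Feeder axes. It holds one foot; once let past, the long foot is carried here by its spring in about a second.
- left_lane (a point): Where the foot in the +y lane stands at first: plate level, feeder x = 49, y = 26 mm, feeder axes. Back up this lane is along (cos 30, +sin 30 deg) in feeder x, y. A brass plunger (top z = 27 mm) behind the disc pushes it towards the mouth with about 5 N. Once the long foot is in the nest, the short foot rests touching it, about 1.5 mm further back in its lane than at first.
- right_lane (a point): The same for the -y lane: feeder x = 49, y = -26 mm; back up this lane is along (cos 30, -sin 30 deg) in feeder x, y.
- left_buffer (a point): Front face of the rubber buffer behind the stud in the +y lane: 12 mm wide, z = 34 to 51 mm, on an arm 10 mm wide (z = 37 to 49 mm); about 6 N/mm. The stud meets it after about 7 mm and must press it in some 1 mm for the other foot to pass: usually 9 to 14 N in all on the stud, along the lane. Over 22 N is too much, under 2 mm deeper: go by force, not position.
- right_buffer (a point): The same buffer in the -y lane.
- short_foot_center (a point): The foot with the short stud, half-way up (26 mm above its underside): an upright steel disc 52 mm across and 24 mm high with a round stud 14 mm in diameter standing 28 mm above the disc on its axis; 52 mm high in all, top at z = 58 mm. About 0.25 kg. z axis up along the stud; it can stand in either lane.
- long_foot_center (a point): The foot with the long stud, half-way up (34 mm above its underside): the same disc with a stud 14 mm in diameter standing 44 mm above the disc; 68 mm high in all, top at z = 74 mm. About 0.25 kg. z axis up. It stands in the other lane.
- solder_spool: Bystander: grey spool 56 mm across, 40 mm high, standing on the bench. Origin under its centre.
- parts_box: Bystander: open wooden box 70 x 100 x 35 mm on the bench. Origin under its centre.
- tin: Bystander: flat tin 85 x 55 x 18 mm on the bench. Origin under its centre.
There are look-alikes about, which are no part of the job. Leave any blue or orange look-alike of the part that bears short_foot_center alone.

How it is judged:
On the way:
1. the long foot has slid into the nest while the short foot is still held back in its lane (horizontal distance between long_foot_center and nest below 0.006 m and horizontal distance between long_foot_center and short_foot_center above 0.0555 m), for 0.2 s.
At the end, for the whole second after the job is handed in: The long foot stands in the nest (within 6 mm of its centre), the short foot stands behind it and touches it (axes less than 54.5 mm apart), both upright on the plate and at rest (horizontal distance between long_foot_center and nest below 0.006 m and horizontal distance between long_foot_center and short_foot_center below 0.0545 m and height (world z) of short_foot_center below 0.036 m and height (world z) of long_foot_center below 0.044 m and angle between each of short_foot_center, long_foot_center's own z axis and vertical below 0.1 rad and linear speed of each of short_foot, long_foot below 0.02 m/s).
It fails at once if the fingers press or squeeze the short foot with more than 22 N (contact force between the fingers and short_foot above 22 N).
It fails at once if the robot pushes the long foot (more than 3 N) (contact force between any of the arm, the fingers and long_foot above 3 N).
It fails at once if the short foot snaps forward or is knocked (faster than 0.12 m/s) (linear speed of short_foot above 0.12 m/s).
It fails at once if the short foot is tipped by more than 0.25 rad or lifted off the plate by more than 10 mm (angle between short_foot_center's own z axis and vertical above 0.25 rad or height (world z) of short_foot_center above 0.042 m).
It fails at once if a bystander is moved by more than 15 mm (distance of any of solder_spool, parts_box, tin from where it was at the start of the episode above 0.015 m).
It also fails if it takes over 54 s, if anything falls off the work surface, if the arm or the gripper's body presses on something with over 40 N, if the wrist force passes 120 N, or if a joint passes its speed limit or range.

ROBOT

A 6-joint arm with a two-finger parallel gripper is mounted at the origin on the work surface. World frame = base frame: x ahead of the robot, y to its left, z up, the work surface at z = 0. Lengths are in m, angles in rad, forces in N, time in s.
With the tool pointing down it reaches from about 0.4 to 0.825 m from the base axis. Payload 7 kg.
Tool frame: the origin (TCP) lies between the finger pads; the fingertips stand 8 mm ahead of it and the grasp point (between the pads) lies 11 mm behind it (arm.finger_overhang is the distance from the TCP to the fingertips, in m); z points along the fingers, y is the line along which they close (so a half turn about z gives the same grasp; the last joint's range is limited). The gripper opens to 88 mm and grips with 3 to 60 N. Pads are 19 mm wide; open, the fingers measure 130 mm over their backs; the gripper's body (78 mm by 193 mm) begins 47 mm behind the grasp point.
Start: joints at [-0.967, 0.359, 0.012, 0, -1.224, -0.288], TCP at [0.21, -0.642, 0.235] pointing down, gripper open.
Joint ranges: [-3.07, 3.07], [-1.43, 2.12], [-1.02, 1.25], [-3.03, 1.67], [-3.05, -0], [-3.03, 3.03]. Speed limits (rad/s): [2.39, 2.39, 3.01, 3.14, 3.14, 3.14].

INTERFACE

Orientations are given as [roll, pitch, yaw] about the fixed x, y, z axes, in that order (R = Rz(yaw) Ry(pitch) Rx(roll)).
In Python, from station import arm gives the robot as it stands.
- The arm moves only by the tool move_arm, never from a script. Its argument "rows" is text: rows parted by semicolons, each of 7 numbers parted by spaces: the turn, a rotation vector about the tool's x, y, z in degrees, then the shift along the tool's x, y, z in m, then the finger opening in m, from 0 to 0.0876. A call has 1 to 8 rows; each row shifts and turns the commanded pose from where the row before left it, along the tool's axes as they then stand; what a row does not reach is not made up. A row lasts 1/8 s, in which the tool goes at most 62.5 mm and 10.7 degrees, less where a joint would pass 70% of its speed; a pose out of reach is approached as far as the arm can. A call is refused whole if a number of a shift passes 0.0625 or a number of a turn 10.7, either way. A call with a gripper value outside its range is refused whole. The fingers move at their own pace and stop on an object; "squeeze" is the grip in N (left out, the last holds). Time passes only in rows, so rows that do not move let the fingers close. It gives the time, the measured TCP pose, the force, the opening and the grip force at its end, in the units of the state.
- arm.get_state(): the state, without advancing time (a new reading comes with each control period).
- arm.grab_frame(name): name is "side" or "top"; returns (picture, depth): 480x640x3 uint8, blue, green, red; 480x640 float32, m along the optical axis (not along the pixel's ray), 0 where there is no reading.
- arm.camera_model(name): a dict with "mtx" (3x3 intrinsics, pixels), "camera_from_world" (4x4, takes a point from world to camera coordinates). Camera axes: x right, y down, z forward; pixel columns grow to the right and rows downward; lengths in m; the calibration is good to about 2 mm. A picture is of the moment at which its call begins. camera_model takes no time and is no camera call.
- arm.job_done(): hands the job in; it is judged then, once.
The state is a dict: "t": time; "q": joint angles; "qd": joint speeds; "joint_efforts": joint torques, N m; "eef_pos": TCP position; "ee_rot": TCP orientation; "force": force on the tool from outside, world axes, zero at the start; "moment": the same for the moment, N m; "width": finger opening in m; "gripper_force": force on a finger pad.
Only numpy, scipy, OpenCV 4.12 (cv2) and the standard library are available. Lean on these libraries where they do the work, as an engineer would, in place of code of your own. Each camera call takes 0.05 s, during which the arm holds its last target. There are 200 camera calls.

## Working session

There is one attempt and no reset: what is moved stays moved. The work goes in short steps, Python scripts to look and compute and a tool call to move; the robot and the scene stay as the last step left them, time stands still between calls to the robot, and variables do not carry over. Pictures are saved under pics/ and viewed, at most 10 in all, crops included, and the job is handed in when it is done.

Besides the shell and the picture viewer there is one more tool, called after "Call:" by a JSON object that holds its "name" and its "arguments". move_arm: Moves the arm, as the interface text tells. Its arguments: {"type":"object","properties":{"rows":{"type":"string"},"squeeze":{"type":"number"}},"required":["rows"]}

```bash
ls; mkdir -p pics; python3 - <<'E'
from station import arm
import cv2, numpy as np
print(arm.get_state())
for n in ("top","side"):
    p,d=arm.grab_frame(n); cv2.imwrite(f"pics/{n}0.png",p); np.savez(f"pics/{n}0.npz",p=p,d=d)
    m=arm.camera_model(n); print(n,m["mtx"].tolist(),np.round(m["camera_from_world"],4).tolist())
E
```

```text
pics
{'t': 0.0, 'q': array([-9.66865300e-01,  3.59401554e-01,  1.10491282e-02, -3.34440161e-04,
       -1.22410388e+00, -2.88120540e-01]), 'qd': array([-7.63162725e-05,  1.43508173e-03, -1.22284515e-03,  1.31210706e-03,
        4.88835494e-04,  8.32421922e-04]), 'joint_efforts': array([ 4.38422103e-04, -5.82718134e+01,  2.93053901e+01,  6.99716672e+00,
        6.68471883e-03, -1.82245576e-04]), 'eef_pos': array([ 0.20947844, -0.64116662,  0.23361179]), 'ee_rot': array([ 3.13991176e+00, -1.70294578e-04, -2.82589592e+00]), 'force': array([-0.59449915, -0.87134822,  0.22390798]), 'moment': array([-0.00775731,  0.01827802, -0.00198107]), 'gripper_force': 0.0, 'width': 0.08779309557124375}
top [[491.95940954649376, 0.0, 313.26574248228417], [0.0, 491.95940954649376, 240.03146110787893], [0.0, 0.0, 1.0]] [[0.0269, -0.9996, 0.0043, 0.0274], [-0.9898, -0.0272, -0.1401, 0.5052], [0.1401, -0.0005, -0.9901, 0.8026], [0.0, 0.0, 0.0, 1.0]]
side [[446.1300859753519, 0.0, 329.5909755044231], [0.0, 446.1300859753519, 244.79410622646265], [0.0, 0.0, 1.0]] [[-0.9915, -0.1288, 0.0188, 0.4986], [-0.0977, 0.641, -0.7613, 0.059], [0.0861, -0.7567, -0.6481, 0.7937], [0.0, 0.0, 0.0, 1.0]]
```

View pics/top0.png

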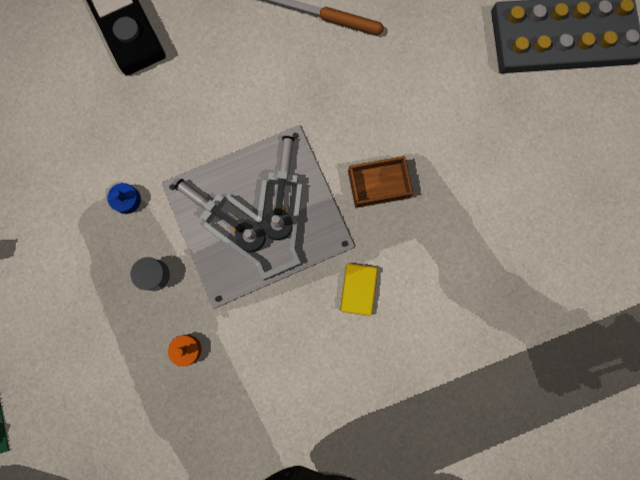

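View pics/side0.png

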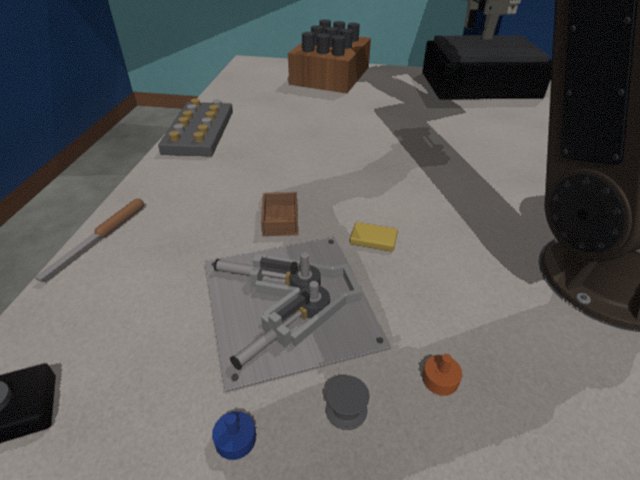

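Top view: feeder around px (260,215), studs near (249,235) and (277,222). Side view: studs at about (305,262) and (314,290). Next I'll zoom in and measure them.

```bash
python3 - <<'E'
import cv2, numpy as np
a=cv2.imread("pics/top0.png")[120:310,155:360]; b=cv2.imread("pics/side0.png")[230:390,200:400]
a=cv2.resize(a,(0,0),fx=3,fy=3,interpolation=cv2.INTER_CUBIC)[:570]; a=cv2.resize(a,(400*1,371),interpolation=cv2.INTER_AREA)
a=cv2.resize(cv2.imread("pics/top0.png")[160:280,180:320],(0,0),fx=5.7,fy=5,interpolation=cv2.INTER_CUBIC)
cv2.imwrite("pics/topc.png",a)
b=cv2.resize(cv2.imread("pics/side0.png")[240:370,205:365],(0,0),fx=4.5,fy=4.5,interpolation=cv2.INTER_CUBIC)
cv2.imwrite("pics/sidec.png",b)
E
```

```text
(no output)
```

View pics/topc.png

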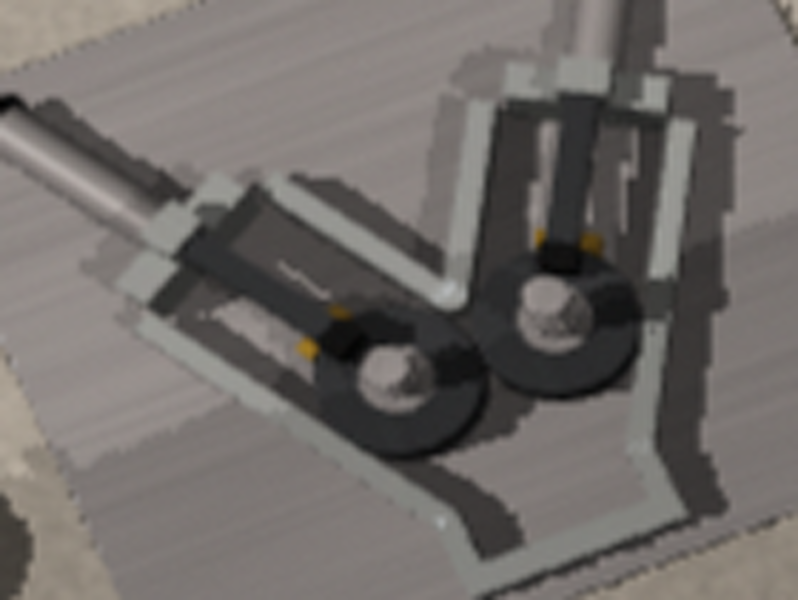

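View pics/sidec.png

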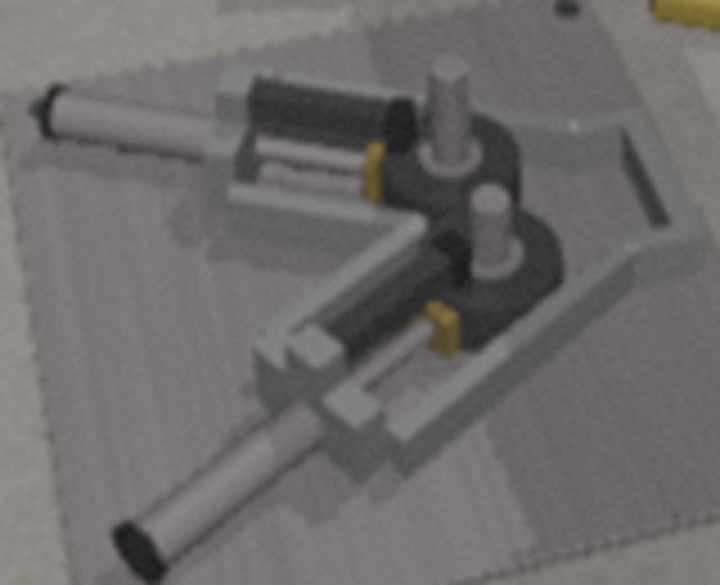

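Side crop: the far stud (448,65 to 165) is the long one, in the −y lane. The near stud (490,192 to 265) is the short one, in the +y lane. I'll measure both from the depth clouds, using stud tops and disc tops.

```bash
cat > h.py <<'E'
import numpy as np, cv2
from station import arm
def cloud(name,d):
    m=arm.camera_model(name); K=m["mtx"]; T=np.linalg.inv(m["camera_from_world"])
    v,u=np.indices(d.shape); P=np.stack([(u-K[0,2])/K[0,0]*d,(v-K[1,2])/K[1,1]*d,d],-1)
    W=P@T[:3,:3].T+T[:3,3]; W[d<=0]=np.nan; return W
def ray(name,px,z):
    m=arm.camera_model(name); T=np.linalg.inv(m["camera_from_world"]); r=T[:3,:3]@np.linalg.inv(m["mtx"])@[*px,1]
    return T[:3,3]+r*(z-T[2,3])/r[2]
E
python3 - <<'E'
from h import *
np.set_printoptions(precision=4,suppress=True)
print("short top",ray("top",(180+387/5.7,160+367/5),.058),"side",ray("side",(313.9,282.9),.058))
print("long top",ray("top",(180+543/5.7,160+300/5),.074),"side",ray("side",(305,254.6),.074))
for n in("top","side"):
    f=np.load(f"pics/{n}0.npz"); W=cloud(n,f["d"]); 
    sl=(slice(200,250),slice(225,300)) if n=="top" else (slice(245,330),slice(270,345))
    Z=W[sl].reshape(-1,3)
    for c in((.45,.16),(.48,.1)): pass
    for lo,hi in((.054,.062),(.068,.08),(.027,.033)):
        k=Z[(Z[:,2]>lo)&(Z[:,2]<hi)]; print(n,lo,len(k),k.mean(0) if len(k) else "", k.min(0) if len(k) else "",k.max(0) if len(k) else "")
    g=f["p"]; 
# plate outline in top view
f=np.load("pics/top0.npz"); p=f["p"]; W=cloud("top",f["d"])
m=((W[...,2]>.003)&(W[...,2]<.010)).astype(np.uint8); m[:110]=0;m[320:]=0;m[:,:150]=0;m[:,370:]=0
m=cv2.morphologyEx(m,cv2.MORPH_CLOSE,np.ones((25,25)));m=cv2.morphologyEx(m,cv2.MORPH_OPEN,np.ones((15,15)))
c=max(cv2.findContours(m,0,2)[0],key=cv2.contourArea); r=cv2.minAreaRect(c); print(r)
b=cv2.boxPoints(r); B=np.array([ray("top",q,.006) for q in b]); print(B,np.linalg.norm(B-np.roll(B,1,0),axis=1))
E
```

```text
short top [0.5092 0.1499 0.058 ] side [0.5094 0.1463 0.058 ]
long top [0.5302 0.1041 0.074 ] side [0.5308 0.1013 0.074 ]
top 0.054 63 [0.5114 0.1445 0.0575] [0.502  0.0973 0.0544] [0.5297 0.1607 0.0603]
top 0.068 61 [0.5312 0.1037 0.073 ] [0.5246 0.0967 0.0683] [0.5373 0.1098 0.0768]
top 0.027 1182 [0.52   0.1271 0.0296] [0.4861 0.0678 0.027 ] [0.575  0.1927 0.033 ]
side 0.054 99 [0.5179 0.1401 0.0581] [0.5025 0.1018 0.0541] [0.5606 0.2181 0.0615]
side 0.068 68 [0.5319 0.1046 0.0736] [0.5254 0.0957 0.0683] [0.5387 0.1098 0.0766]
side 0.027 1261 [0.5208 0.1336 0.0298] [0.4622 0.0627 0.027 ] [0.6003 0.2218 0.033 ]
((260.0, 213.5), (207.0, 218.0), 90.0)
[[ 0.7406  0.3444  0.006 ]
 [ 0.752  -0.0546  0.006 ]
 [ 0.3769 -0.0587  0.006 ]
 [ 0.3669  0.3171  0.006 ]] [0.3747 0.3991 0.3751 0.3759]
```

```bash
python3 - <<'E'
from h import *
np.set_printoptions(precision=4,suppress=True)
C=np.array([ray("top",q,.006) for q in((164,184),(302,126),(354,244),(216,307))])[:,:2]
E=np.roll(C,-1,0)-C; print(np.linalg.norm(E,axis=1),np.degrees(np.arctan2(E[:,1],E[:,0])),C.mean(0))
s=np.array([.5093,.1485]); l=np.array([.5305,.1028]); d=s-l
print(np.linalg.norm(d),np.degrees(np.arctan2(-d[0],d[1])))
for y in (24,25,26):
    a=np.radians(y+30); u=np.array([np.cos(a),np.sin(a)])
    print(y,"lane",u,"stage",s-.030*u)
psi=arm.get_state()["ee_rot"][2]; X=np.array([np.cos(psi),np.sin(psi)]);Y=np.array([X[1],-X[0]])
p=arm.get_state()["eef_pos"][:2]
for w in((.5,-.35),(.58,-.1),(.492,.124)):
    D=np.array(w)-p; print(w,D@X,D@Y); p=np.array(w)
E
```

```text
[0.2697 0.2359 0.2641 0.2397] [ -64.6547 -155.4114  116.1704   25.9558] [0.5526 0.1384]
0.050377872126559683 24.886348097723857
24 lane [0.5878 0.809 ] stage [0.4917 0.1242]
25 lane [0.5736 0.8192] stage [0.4921 0.1239]
26 lane [0.5592 0.829 ] stage [0.4925 0.1236]
(0.5, -0.35) -0.3665770518992115 0.18665249648520812
(0.58, -0.1) -0.15366793917039462 0.21280546156319363
(0.492, 0.124) 0.014101766673732441 0.24025224281300603
```

Call:
{"name": "move_arm", "arguments": {"rows": "0 0 0 -0.052 0.027 0 0;0 0 0 -0.052 0.027 0 0;0 0 0 -0.052 0.027 0 0;0 0 0 -0.052 0.027 0 0;0 0 0 -0.052 0.027 0 0;0 0 0 -0.052 0.027 0 0;0 0 0 -0.052 0.027 0 0", "squeeze": 10}}

```text
t: 0.98
eef_pos: [0.4979, -0.3472, 0.2344]
ee_rot: [3.141, -0.0, -2.826]
force: [0.9, -0.9, -0.2]
width: 0.023
gripper_force: 0.0
```

Call:
{"name": "move_arm", "arguments": {"rows": "0 0 0 -0.039 0.053 0 0;0 0 0 -0.039 0.053 0 0;0 0 0 -0.039 0.053 0 0;0 0 0 -0.039 0.053 0 0;0 0 0 0.0035 0.06 0 0;0 0 0 0.0035 0.06 0 0;0 0 0 0.0035 0.06 0 0;0 0 0 0.0035 0.06 0 0"}}

```text
t: 1.98
eef_pos: [0.4863, 0.1139, 0.2345]
ee_rot: [3.142, -0.0, -2.826]
force: [0.6, 0.8, 0.6]
width: 0.0007
gripper_force: 0.0
```

Call:
{"name": "move_arm", "arguments": {"rows": "0 0 -9.2 0 0 0 0;0 0 -9.2 0 0 0 0;0 0 -9.2 0 0 0 0;0 0 -9.2 0 0 0 0;0 0 0 0 0 0 0"}}

```text
t: 2.6
eef_pos: [0.4871, 0.1122, 0.2343]
ee_rot: [3.141, -0.0, -2.185]
force: [0.1, -0.1, 0.6]
width: 0.0003
gripper_force: 0.0
```

Call:
{"name": "move_arm", "arguments": {"rows": "0 0 0 -0.01 0.003 0.02 0;0 0 0 0 0 0.05 0;0 0 0 0 0 0.05 0;0 0 0 0 0 0.04 0;0 0 0 0 0 0.012 0;0 0 0 0 0 0 0;0 0 0 0 0 0 0"}}

```text
t: 3.48
eef_pos: [0.4918, 0.1228, 0.0641]
ee_rot: [-3.14, 0.002, -2.184]
force: [0.5, -0.0, 0.7]
width: 0.0005
gripper_force: 0.0
```

```bash
python3 - <<'E'
from h import *
p,d=arm.grab_frame("side"); q,_=arm.grab_frame("top")
a=cv2.resize(p[220:370,205:385],None,fx=2.2,fy=3,interpolation=2)
b=cv2.resize(q[160:280,180:320],None,fx=2.8,fy=3.75,interpolation=2)
cv2.imwrite("pics/c1.png",np.hstack([a,b])); print(arm.get_state()["eef_pos"])
E
```

```text
[0.49158353 0.12278205 0.06408988]
```

View pics/c1.png

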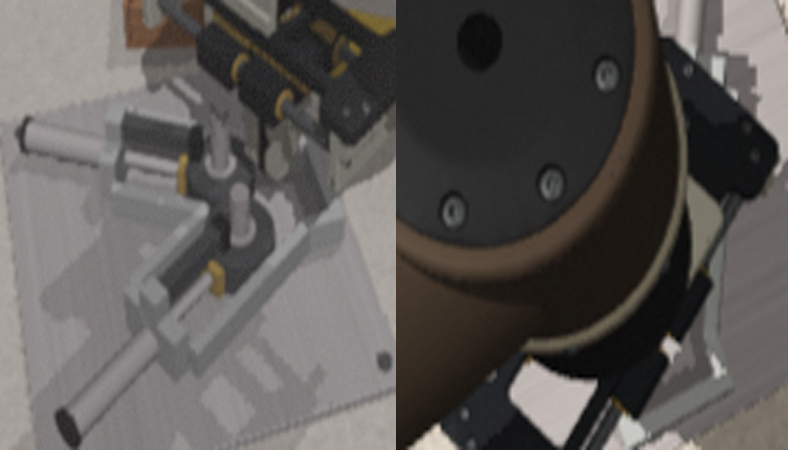

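The side view shows both studs clear of the closed fingers, which stand in front of the short stud at about (275,155) in the crop. The arm blocks the top view. Next I'll lower to just above the disc and approach.

Call:
{"name": "move_arm", "arguments": {"rows": "0 0 0 0 0 0.012 0;0 0 0 0 0 0.008 0;0 0 0 0 0 0.003 0;0 0 0 0 0 0 0;0 0 0 0 0 0 0"}}

```text
t: 4.2
eef_pos: [0.4908, 0.1223, 0.0396]
ee_rot: [-3.142, 0.0, -2.183]
force: [0.3, -0.2, -0.7]
width: 0.0006
gripper_force: 0.0
```

Call:
{"name": "move_arm", "arguments": {"rows": "0 0 0 -0.002 0 0 0;0 0 0 -0.002 0 0 0;0 0 0 -0.002 0 0 0;0 0 0 -0.001 0 0 0;0 0 0 -0.001 0 0 0;0 0 0 -0.001 0 0 0;0 0 0 0 0 0 0"}}

```text
t: 5.08
eef_pos: [0.4959, 0.1296, 0.0396]
ee_rot: [-3.142, 0.0, -2.183]
force: [0.1, 0.4, 0.3]
width: 0.0003
gripper_force: 0.0
```

Call:
{"name": "move_arm", "arguments": {"rows": "0 0 0 -0.001 0 0 0;0 0 0 -0.001 0 0 0;0 0 0 -0.001 0 0 0;0 0 0 -0.001 0 0 0;0 0 0 0 0 0 0"}}

```text
t: 5.7
eef_pos: [0.4982, 0.1329, 0.0395]
ee_rot: [-3.142, -0.0, -2.183]
force: [0.6, -0.9, -0.5]
width: 0.0002
gripper_force: 0.0
```

Call:
{"name": "move_arm", "arguments": {"rows": "0 0 0 -0.0005 0 0 0;0 0 0 -0.0005 0 0 0;0 0 0 -0.0005 0 0 0;0 0 0 -0.0005 0 0 0;0 0 0 0 0 0 0"}}

```text
t: 6.32
eef_pos: [0.4993, 0.1345, 0.0396]
ee_rot: [-3.142, 0.0, -2.183]
force: [-0.1, 0.4, -1.3]
width: 0.0004
gripper_force: 0.0
```

Call:
{"name": "move_arm", "arguments": {"rows": "0 0 0 -0.0005 0 0 0;0 0 0 -0.0005 0 0 0;0 0 0 -0.0005 0 0 0;0 0 0 -0.0005 0 0 0;0 0 0 0 0 0 0"}}

```text
t: 6.95
eef_pos: [0.5005, 0.1361, 0.0395]
ee_rot: [3.142, -0.0, -2.183]
force: [-0.5, 0.4, -0.2]
width: 0.0006
gripper_force: 0.0
```

Call:
{"name": "move_arm", "arguments": {"rows": "0 0 0 -0.0005 0 0 0;0 0 0 -0.0005 0 0 0;0 0 0 -0.0005 0 0 0;0 0 0 0 0 0 0"}}

```text
t: 7.45
eef_pos: [0.5009, 0.1369, 0.0394]
ee_rot: [3.141, -0.001, -2.184]
force: [-0.7, -2.9, 1.3]
width: 0.0005
gripper_force: 1.2
```

Call:
{"name": "move_arm", "arguments": {"rows": "0 0 0 -0.0005 0 0 0;0 0 0 -0.0005 0 0 0;0 0 0 -0.0005 0 0 0;0 0 0 0 0 0 0"}}

```text
t: 7.95
eef_pos: [0.5011, 0.1372, 0.0393]
ee_rot: [3.141, -0.003, -2.184]
force: [-2.8, -6.8, 4.1]
width: 0.0006
gripper_force: 3.6
```

Call:
{"name": "move_arm", "arguments": {"rows": "0 0 0 -0.0005 0 0 0;0 0 0 -0.0005 0 0 0;0 0 0 0 0 0 0"}}

```text
t: 8.32
eef_pos: [0.5016, 0.138, 0.0394]
ee_rot: [3.141, -0.003, -2.184]
force: [-2.6, -6.7, 5.1]
width: 0.0003
gripper_force: 3.9
```

Call:
{"name": "move_arm", "arguments": {"rows": "0 0 0 -0.0005 0 0 0;0 0 0 -0.0005 0 0 0;0 0 0 0 0 0 0"}}

```text
t: 8.7
eef_pos: [0.5022, 0.1388, 0.0393]
ee_rot: [3.141, -0.003, -2.184]
force: [-3.6, -6.4, 4.4]
width: 0.0003
gripper_force: 3.7
```

Call:
{"name": "move_arm", "arguments": {"rows": "0 0 0 -0.0005 0 0 0;0 0 0 -0.0005 0 0 0;0 0 0 -0.0005 0 0 0;0 0 0 -0.0005 0 0 0;0 0 0 0 0 0 0"}}

```text
t: 9.32
eef_pos: [0.5035, 0.1407, 0.0394]
ee_rot: [3.141, -0.003, -2.184]
force: [-2.4, -6.0, 3.5]
width: 0.0006
gripper_force: 3.4
```

```bash
python3 - <<'E'
from h import *
p,d=arm.grab_frame("side"); np.savez("pics/s2.npz",p=p,d=d)
a=cv2.resize(p[240:350,240:360],None,fx=5,fy=5,interpolation=2)
cv2.imwrite("pics/c2.png",a)
E
```

```text
(no output)
```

View pics/c2.png

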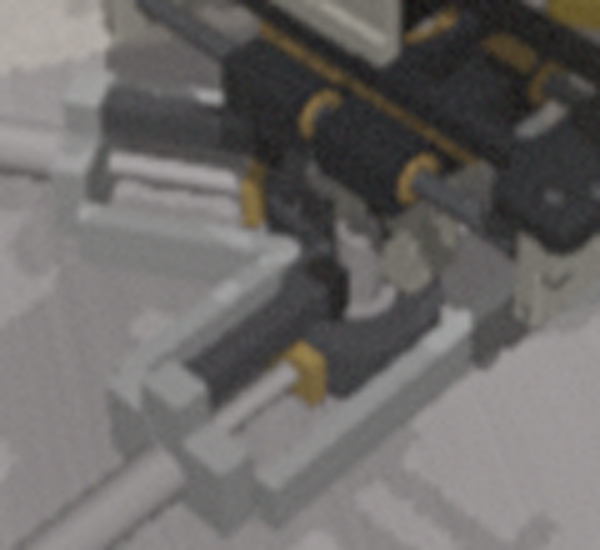

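The close side view shows the short stud at about (365,250), upright, with the finger against it and the buffer just behind. I'll keep creeping back.

Call:
{"name": "move_arm", "arguments": {"rows": "0 0 0 -0.0005 0 0 0;0 0 0 -0.0005 0 0 0;0 0 0 -0.0005 0 0 0;0 0 0 0 0 0 0"}}

```text
t: 9.88
eef_pos: [0.5045, 0.1421, 0.0394]
ee_rot: [3.141, -0.002, -2.184]
force: [-2.5, -5.4, 2.7]
width: 0.0003
gripper_force: 3.0
```

Call:
{"name": "move_arm", "arguments": {"rows": "0 0 0 -0.0003 0 0 0;0 0 0 -0.0003 0 0 0;0 0 0 0 0 0 0"}}

```text
t: 10.25
eef_pos: [0.5048, 0.1427, 0.0394]
ee_rot: [3.141, -0.002, -2.184]
force: [-3.2, -6.1, 2.4]
width: 0.0005
gripper_force: 2.9
```

Call:
{"name": "move_arm", "arguments": {"rows": "0 0 0 -0.0003 0 0 0;0 0 0 -0.0002 0 0 0;0 0 0 0 0 0 0"}}

```text
t: 10.62
eef_pos: [0.5051, 0.143, 0.0393]
ee_rot: [3.141, -0.002, -2.184]
force: [-1.5, -4.3, 1.7]
width: 0.0006
gripper_force: 3.0
```

Call:
{"name": "move_arm", "arguments": {"rows": "0 0 0 -0.0003 0 0 0;0 0 0 -0.0002 0 0 0;0 0 0 0 0 0 0"}}

```text
t: 11.0
eef_pos: [0.5052, 0.1432, 0.0393]
ee_rot: [3.141, -0.003, -2.184]
force: [-3.1, -5.6, 3.1]
width: 0.0005
gripper_force: 3.4
```

Call:
{"name": "move_arm", "arguments": {"rows": "0 0 0 -0.0003 0 0 0;0 0 0 -0.0002 0 0 0;0 0 0 0 0 0 0"}}

```text
t: 11.38
eef_pos: [0.5053, 0.1433, 0.0393]
ee_rot: [3.141, -0.003, -2.184]
force: [-3.0, -6.6, 3.8]
width: 0.0003
gripper_force: 3.9
```

Call:
{"name": "move_arm", "arguments": {"rows": "0 0 0 -0.0003 0 0 0;0 0 0 0 0 0 0"}}

```text
t: 11.62
eef_pos: [0.5054, 0.1434, 0.0393]
ee_rot: [3.141, -0.003, -2.184]
force: [-2.9, -6.8, 4.3]
width: 0.0004
gripper_force: 4.1
```

Call:
{"name": "move_arm", "arguments": {"rows": "0 0 0 -0.0003 0 0 0;0 0 0 -0.0003 0 0 0;0 0 0 0 0 0 0"}}

```text
t: 12.0
eef_pos: [0.5055, 0.1436, 0.0392]
ee_rot: [3.141, -0.004, -2.184]
force: [-3.8, -7.8, 5.4]
width: 0.0005
gripper_force: 4.7
```

Call:
{"name": "move_arm", "arguments": {"rows": "0 0 0 -0.0003 0 0 0;0 0 0 -0.0003 0 0 0;0 0 0 0 0 0 0"}}

```text
t: 12.38
eef_pos: [0.5056, 0.1438, 0.0392]
ee_rot: [3.14, -0.005, -2.184]
force: [-4.3, -9.9, 6.3]
width: 0.0002
gripper_force: 5.2
```

```bash
cat > long.py <<'E'
from h import *
import sys
n=sys.argv[1]
p,d=arm.grab_frame("side"); cv2.imwrite(f"pics/{n}.png",cv2.resize(p[230:350,230:380],None,fx=5,fy=5,interpolation=2))
W=cloud("side",d); Z=W[200:350,220:400].reshape(-1,3)
print(arm.get_state()["force"].round(1))
# motion of gripper-free parts: brass pixels (plunger faces)
h=cv2.cvtColor(p,cv2.COLOR_BGR2HSV); m=cv2.inRange(h,(12,90,70),(30,255,255)); m[:240]=0;m[340:]=0;m[:,:270]=0;m[:,330:]=0
for s in cv2.connectedComponentsWithStats(m)[2][1:]:
    if s[4]>8: print(s)
E
python3 long.py c3
```

```text
[-3.4 -9.1  6.2]
[320 243  10   7  21]
[291 246  15  12  36]
[298 259   8  10  29]
[310 259  10   7  14]
[296 271   5  15  50]
[318 272   8  10  34]
[295 310   8  12  60]
```

Call:
{"name": "move_arm", "arguments": {"rows": "0 0 0 -0.0003 0 0 0;0 0 0 -0.0003 0 0 0;0 0 0 0 0 0 0"}}

```text
t: 12.8
eef_pos: [0.5056, 0.1439, 0.0392]
ee_rot: [3.14, -0.006, -2.184]
force: [-3.5, -11.2, 6.7]
width: 0.0001
gripper_force: 5.9
```

```bash
python3 long.py c4 | grep -v "243\|246\|259"; python3 - <<'E'
import numpy as np,cv2
for f in("side0","s2"):
    p=np.load(f"pics/{f}.npz")["p"]
    h=cv2.cvtColor(p,cv2.COLOR_BGR2HSV); m=cv2.inRange(h,(12,90,70),(30,255,255)); m[:265]=0;m[340:]=0;m[:,:270]=0;m[:,:][:,330:]=0
    print(f,[list(map(int,s)) for s in cv2.connectedComponentsWithStats(m)[2][1:] if s[4]>8])
E
```

```text
[ -4.1 -10.3   6.6]
[290 247  17  11  38]
[298 260   8   9  26]
[316 263   9   6  13]
[317 272   9  10  36]
[295 310   8  12  60]
side0 [[286, 271, 5, 14, 49], [299, 307, 8, 12, 64]]
s2 [[325, 266, 5, 4, 9], [320, 271, 8, 10, 35], [289, 273, 4, 12, 42], [297, 308, 8, 13, 62]]
```

The right-lane brass plunger has moved forward (x 286→289→296→hidden), so the long foot is passing. I'll hold the short foot where it is.

Call:
{"name": "move_arm", "arguments": {"rows": "0 0 0 0 0 0 0;0 0 0 0 0 0 0;0 0 0 0 0 0 0;0 0 0 0 0 0 0;0 0 0 0 0 0 0;0 0 0 0 0 0 0;0 0 0 0 0 0 0;0 0 0 0 0 0 0"}}

```text
t: 13.85
eef_pos: [0.5057, 0.1439, 0.0392]
ee_rot: [3.14, -0.005, -2.184]
force: [-4.4, -11.0, 7.4]
width: 0.0004
gripper_force: 5.9
```

```bash
python3 long.py c5
```

```text
[ -4.6 -10.4   6.3]
[320 243   9   7  22]
[291 246  16  12  39]
[298 260   8   9  27]
[317 272   9  10  36]
[295 310   8  12  59]
```

View pics/c5.png

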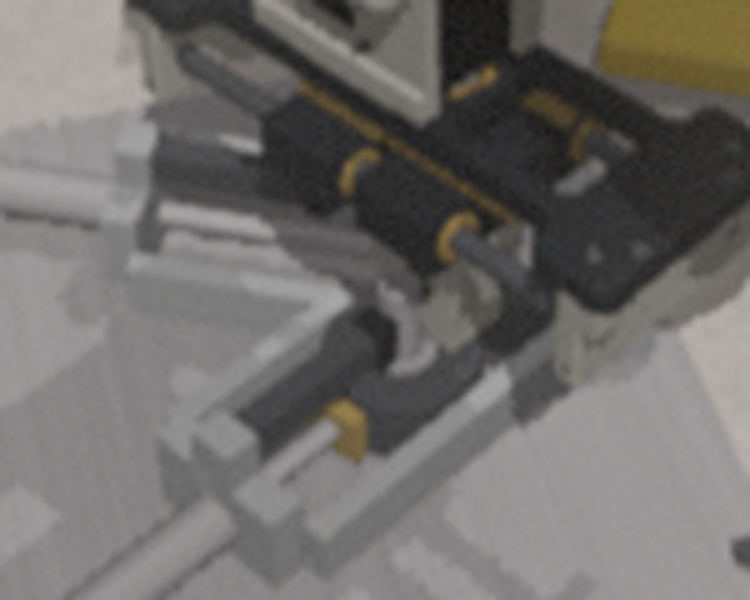

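The right lane is now empty behind the short foot: the long foot has slid past under the gripper, and its plunger rod has extended. The short foot stays upright against the buffer. I'll hold a little longer, then ease forward.

Call:
{"name": "move_arm", "arguments": {"rows": "0 0 0 0 0 0 0;0 0 0 0 0 0 0;0 0 0 0 0 0 0;0 0 0 0 0 0 0"}}

```text
t: 14.4
eef_pos: [0.5056, 0.1439, 0.0392]
ee_rot: [3.14, -0.006, -2.184]
force: [-4.1, -11.1, 7.4]
width: 0.0007
gripper_force: 5.9
```

Call:
{"name": "move_arm", "arguments": {"rows": "0 0 0 0.0004 0 0 0;0 0 0 0.0004 0 0 0;0 0 0 0.0004 0 0 0;0 0 0 0.0004 0 0 0;0 0 0 0.0004 0 0 0;0 0 0 0.0004 0 0 0;0 0 0 0.0004 0 0 0;0 0 0 0.0004 0 0 0"}}

```text
t: 15.4
eef_pos: [0.5051, 0.143, 0.0393]
ee_rot: [3.141, -0.002, -2.184]
force: [-1.8, -3.9, 1.8]
width: 0.0003
gripper_force: 2.6
```

Call:
{"name": "move_arm", "arguments": {"rows": "0 0 0 0.0004 0 0 0;0 0 0 0.0004 0 0 0;0 0 0 0.0004 0 0 0;0 0 0 0.0004 0 0 0;0 0 0 0.0004 0 0 0;0 0 0 0.0004 0 0 0;0 0 0 0.0004 0 0 0;0 0 0 0.0004 0 0 0"}}

```text
t: 16.4
eef_pos: [0.504, 0.1412, 0.0395]
ee_rot: [3.142, -0.0, -2.184]
force: [-2.3, -3.9, 0.4]
width: 0.0008
gripper_force: 2.7
```

Call:
{"name": "move_arm", "arguments": {"rows": "0 0 0 0.0004 0 0 0;0 0 0 0.0004 0 0 0;0 0 0 0.0004 0 0 0;0 0 0 0.0004 0 0 0;0 0 0 0.0004 0 0 0;0 0 0 0.0004 0 0 0;0 0 0 0 0 0 0"}}

```text
t: 17.27
eef_pos: [0.5027, 0.1393, 0.0396]
ee_rot: [-3.142, 0.0, -2.184]
force: [-2.6, -3.5, -0.4]
width: 0.0003
gripper_force: 2.6
```

Call:
{"name": "move_arm", "arguments": {"rows": "0 0 0 0.0003 0 0 0;0 0 0 0.0003 0 0 0;0 0 0 0.0003 0 0 0;0 0 0 0.0003 0 0 0;0 0 0 0 0 0 0"}}

```text
t: 17.9
eef_pos: [0.5027, 0.1389, 0.0399]
ee_rot: [-3.141, 0.001, -2.183]
force: [0.2, -0.6, 0.2]
width: 0.0005
gripper_force: 0.3
```

Call:
{"name": "move_arm", "arguments": {"rows": "0 0 0 0.0003 0 0 0;0 0 0 0.0003 0 0 0;0 0 0 0.0003 0 0 0;0 0 0 0.0003 0 0 0;0 0 0 0 0 0 0"}}

```text
t: 18.52
eef_pos: [0.5013, 0.1373, 0.0396]
ee_rot: [-3.142, 0.0, -2.184]
force: [-0.0, 0.3, 0.3]
width: 0.0006
gripper_force: 0.0
```

Call:
{"name": "move_arm", "arguments": {"rows": "0 0 0 0.0003 0 0 0;0 0 0 0.0003 0 0 0;0 0 0 0.0003 0 0 0;0 0 0 0.0003 0 0 0;0 0 0 0 0 0 0"}}

```text
t: 19.15
eef_pos: [0.5006, 0.1363, 0.0396]
ee_rot: [-3.142, 0.0, -2.184]
force: [-0.2, 0.5, 0.6]
width: 0.0005
gripper_force: 0.0
```

Call:
{"name": "move_arm", "arguments": {"rows": "0 0 0 0.001 0 0 0;0 0 0 0.001 0 0 0;0 0 0 0.001 0 0 0;0 0 0 0 0 -0.005 0;0 0 0 0 0 -0.015 0;0 0 0 0 0 -0.03 0;0 0 0 0 0 -0.05 0;0 0 0 0 0 -0.06 0"}}

```text
t: 20.15
eef_pos: [0.4983, 0.1335, 0.2017]
ee_rot: [3.141, -0.001, -2.183]
force: [0.9, 1.0, 0.6]
width: 0.0005
gripper_force: 0.0
```

Call:
{"name": "move_arm", "arguments": {"rows": "0 0 0 0 -0.06 0 0;0 0 0 0 -0.06 0 0;0 0 0 0 -0.06 0 0;0 0 0 0 -0.06 0 0;0 0 0 0 0 0 0"}}

```text
t: 20.78
eef_pos: [0.6973, -0.007, 0.1988]
ee_rot: [3.141, -0.001, -2.187]
force: [-0.7, -0.3, -0.3]
width: 0.0002
gripper_force: 0.0
```

```bash
python3 - <<'E'
from h import *
p,d=arm.grab_frame("side"); q,e=arm.grab_frame("top")
a=cv2.resize(p[230:370,205:385],None,fx=2.2,fy=3.2,interpolation=2)
b=cv2.resize(q[160:300,180:320],None,fx=2.8,fy=3.2,interpolation=2)
cv2.imwrite("pics/c6.png",np.hstack([a,b]))
np.set_printoptions(precision=4,suppress=True)
for n,D in(("side",d),("top",e)):
    Z=cloud(n,D)[200:350,200:400].reshape(-1,3); Z=Z[(Z[:,0]>.44)&(Z[:,0]<.54)&(Z[:,1]>.08)&(Z[:,1]<.175)]
    for lo,hi in((.0545,.0615),(.069,.078)):
        k=Z[(Z[:,2]>lo)&(Z[:,2]<hi)]; print(n,lo,len(k),np.median(k,0))
E
```

```text
side 0.0545 94 [0.5083 0.1507 0.0587]
side 0.069 65 [0.4829 0.1101 0.0746]
top 0.0545 6 [0.4769 0.1053 0.0583]
top 0.069 56 [0.4822 0.1091 0.0733]
```

View pics/c6.png

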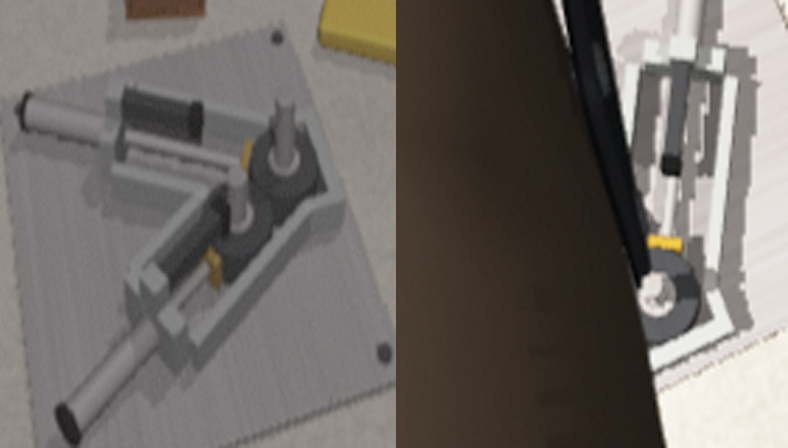

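The long foot is in the nest: measured (0.482, 0.110), against an expected nest at (0.482, 0.108). The short foot stands upright behind it, touching.

```bash
python3 -c "
from station import arm
print(arm.job_done())"
```

```text
the job is handed in; nothing more can be done
None
```

I handed the job in; no verdict came back. The last camera check showed the long foot about 2 mm from the nest centre, with the short foot resting upright against it. The highest push I read on the short foot was about 14 N, and nothing around the feeder was touched.

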